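# Pack the check-weight kit on the dispensary counter

## Robot

A 6-joint arm with a two-finger parallel gripper is mounted at the origin on the work surface. World frame = base frame: x ahead of the robot, y to its left, z up, the work surface at z = 0. Lengths are in m, angles in degrees, forces in N, time in s.
With the tool pointing down it reaches from about 0.275 to 0.725 m from the base axis. Payload 5.6 kg.
Tool frame: the origin (TCP) lies on the centre line of the jaws, within the pads' length; the fingertips stand 19 mm ahead of it and the grasp point (between the pads) is the TCP; z points along the fingers, y is the line along which they close (so a half turn about z gives the same grasp; the last joint's range is limited). The gripper opens to 85 mm and grips with 20 to 120 N. Pads are 22 mm wide; open, the fingers measure 114 mm over their backs; the gripper's body (76 mm by 85 mm) begins 54 mm behind the grasp point. The pads swing forward as they close: fully open they stand 13 mm farther back than shut.
Start: joints at [85.52, 14.616, 6.199, 0, -81.583, -16.306], TCP at [0.195, 0.514, 0.25] pointing down, gripper open.
Joint ranges: [-168.99, 168.99], [-69.2, 112.95], [-62.41, 85.93], [-164.36, 98.24], [-168.68, -3.75], [-174.98, 174.98]. Speed limits (degrees/s): [147.25, 147.25, 180, 180, 180, 180].

## Interface

Orientations are given as [roll, pitch, yaw] about the fixed x, y, z axes, in that order (R = Rz(yaw) Ry(pitch) Rx(roll)).
In Python, from station import state, viewer, workorder, cut_out gives the robot as it stands.
- The arm moves only by the tool drive_tool, never from a script. Its arguments are lists of equal length, an entry for each row: "rot": the turn, a rotation vector about the tool's x, y, z in degrees, a list of three; "delta_pos": the shift along the tool's x, y, z in m, a list of three; "jaw": the finger opening in m, from 0 to 0.0854. In form: {"rot": [[wx, wy, wz], ...], "delta_pos": [[dx, dy, dz], ...], "jaw": [jaw, ...]}. A call has 1 to 12 rows; each row shifts and turns the commanded pose from where the row before left it, along the tool's axes as they then stand; what a row does not reach is not made up. A row lasts 1/8 s, in which the tool goes at most 62.5 mm and 10.7 degrees, less where a joint would pass 70% of its speed; a pose out of reach is approached as far as the arm can. A call is refused whole if a number of a shift passes 0.0625 or a number of a turn 10.7, either way. A call with a gripper value outside its range is refused whole. The fingers move at their own pace and stop on an object; "grip_force" is the grip in N (left out, the last holds). Time passes only in rows, so rows that do not move let the fingers close. It gives the time, the measured TCP pose, the force, the opening and the grip force at its end, in the units of the state.
- state(): the state, without advancing time (a new reading comes with each control period).
- viewer.grab_frame(name): name is "scene" or "top" or "wrist"; returns a dict with "color" (420x560x3 uint8, blue, green, red), "fx", "fy", "cx", "cy" (pixels), "rvec" (rotation vector, rad) and "tvec" (3), from world to camera coordinates, as OpenCV has them; the wrist camera has in their place "tool_from_camera" (4x4, takes a point from camera to tool coordinates, whose origin is the TCP and whose axes are the flange's). Camera axes: x right, y down, z forward; pixel columns grow to the right and rows downward; lengths in m; the calibration is good to about 2 mm. The wrist camera is an equidistant fisheye: a pixel r from the principal point sees the ray r / f radians off the axis. A picture is of the moment at which its call begins: read the wrist's pose just before it. There is no depth.
- workorder.sign_off(): hands the job in; it is judged then, once.
Trained networks look in a picture, given as the dict that the camera call returned (one of the last four; its "shot" number tells which), for a name from the list of things; names that differ only in an ending like _2 or _b are one class to them, and where a whole thing is asked for, a point or a joint stands for the part that bears it (a point fixed in the world has none). Each returns a list of dicts, best first, with "p" (0 to 1); they miss things now and then, are a little off and sometimes report something else, mostly with a low value. They report only what shows in the picture. A call takes as long as a camera call. They do not tell look-alikes from the thing itself.
- cut_out(picture, query): "pixels" (420x560 bool, what is visible of it) and "rect" ([left, top, right, bottom] in pixels, round what is visible of it).
The state is a dict: "clock": time; "joint_pos": joint angles; "qvel": joint speeds; "tau": joint torques, N m; "eef_pos": TCP position; "orientation": TCP orientation; "wrist_force": force on the tool from outside, world axes, zero at the start; "moment": the same for the moment, N m; "opening": finger opening in m; "gripper_force": force on a finger pad.
Only numpy, scipy, OpenCV 4.12 (cv2) and the standard library are available. Lean on these libraries where they do the work, as an engineer would, in place of code of your own. Each camera call takes 0.05 s, during which the arm holds its last target. There are 200 camera calls.

## Task

Put the scale's check-weight kit back in its wooden caddy: stand each of the three knobbed brass weights upright in the round well made for its size (the largest weight in the largest well, the middle one in the middle well, the smallest in the smallest), and lay the two-pronged weight fork in the notches of its rest, centred along it, prongs to either end. The flat-topped brass tin and the wooden spoon are not part of the kit: leave them where they are.

Things in the scene. Friction and masses are not known exactly. Their poses are not given: they have to be found in the camera images.
- weight_large_center (a point): Polished brass check weight, standing: round body with a round knob on a narrower neck. Body 48 mm diameter, 36 mm high; knob 18 mm diameter, the top 10 mm; 54 mm tall in all, about 500 g. The point is on its axis half-way up (27.0 mm above its underside), z up. Held by the upper body or the knob.
- weight_medium_center (a point): Polished brass check weight, standing: round body with a round knob on a narrower neck. Body 34 mm diameter, 30 mm high; knob 16 mm diameter, the top 8 mm; 46 mm tall in all, about 200 g. The point is on its axis half-way up (23.0 mm above its underside), z up. Held by the upper body or the knob.
- weight_small_center (a point): Polished brass check weight, standing: round body with a round knob on a narrower neck. Body 24 mm diameter, 28 mm high; knob 14 mm diameter, the top 6 mm; 42 mm tall in all, about 100 g. The point is on its axis half-way up (21.0 mm above its underside), z up. Held by the upper body or the knob.
- fork_center (a point): Weight fork lying flat: straight pale wooden handle, 14 mm square, with two short steel prongs (30 mm over all, 8 mm thick) at one end; 151 mm long, about 60 g. The point is on the handle's middle line, 75 mm from its plain end, 7 mm above the underside; x points to the prongs, z up. Handle from x = -75 to +40 mm, prongs from there to +76 mm.
- well_large: Largest of three round dark-wood wells with cork floors, fixed in a row on the caddy board (82 mm apart, their order varies). Inside diameter 68 mm, outside 76. Origin: centre of its underside, on the board's top, 10 mm above the counter; floor 2 mm and rim 6 mm above the origin (keep fingertips above the rim). For the largest weight. x along the row, y towards the fork rest.
- well_medium: Middle-sized of three round dark-wood wells with cork floors, fixed in a row on the caddy board (82 mm apart, their order varies). Inside diameter 54 mm, outside 62. Origin: centre of its underside, on the board's top, 10 mm above the counter; floor 2 mm and rim 6 mm above the origin (keep fingertips above the rim). For the middle-sized weight. x along the row, y towards the fork rest.
- well_small: Smallest of three round dark-wood wells with cork floors, fixed in a row on the caddy board (82 mm apart, their order varies). Inside diameter 44 mm, outside 52. Origin: centre of its underside, on the board's top, 10 mm above the counter; floor 2 mm and rim 6 mm above the origin (keep fingertips above the rim). For the smallest weight. x along the row, y towards the fork rest.
- fork_rest: Dark-wood fork rest fixed on the caddy board (260 x 200 mm, 5 mm lip), parallel to the wells' row, 87 mm from it to +y. Two cross-plates 8 mm thick at x = -30 and +30 mm, notches 34 mm wide, notch bottom 18 mm and horns 28 mm above the origin; open between for fingers, 4 mm base. Origin: underside centre, 10 mm above the counter. x along the laid fork, whose point is then at z = 25 mm.
- tin_center (a point): Look-alike: closed round brass tin with a flat lid and no knob, 46 mm diameter, 46 mm tall, standing. Not part of the kit, to be left alone. The point is on its axis half-way up.
- spoon: Look-alike: wooden spoon about 160 mm long, lying on the counter; one rounded bowl, no prongs. Not part of the kit, to be left alone. Origin on its underside near the middle, x points to the bowl.
There are look-alikes about, which are no part of the job. Leave any red look-alike of the part that bears weight_large_center alone. What is shaped like the part that bears weight_medium_center but green is not meant.

How it is judged:
By the outcome, as a careful person would: the job done as asked, in the order asked, and still so for the second after the job is handed in, with the robot touching nothing.
It also fails if it takes over 104 s, if anything falls off the work surface, if the arm or the gripper's body presses on something with over 40 N, if the wrist force passes 120 N, or if a joint passes its speed limit or range.

## Working session

There is one attempt and no reset: what is moved stays moved. The work goes in short steps, Python scripts to look and compute and a tool call to move; the robot and the scene stay as the last step left them, time stands still between calls to the robot, and variables do not carry over. Pictures are saved under pics/ and viewed, at most 14 in all, crops included, and the job is handed in when it is done.

Besides the shell and the picture viewer there is one more tool, called after "Request:" as a command line: name --argument value ..., lists and objects as JSON in quotes. drive_tool: Moves the arm, as the interface text tells. Its arguments: {"type":"object","properties":{"rot":{"type":"array","items":{"type":"array","items":{"type":"number"}}},"delta_pos":{"type":"array","items":{"type":"array","items":{"type":"number"}}},"jaw":{"type":"array","items":{"type":"number"}},"grip_force":{"type":"number"}},"required":["rot","delta_pos","jaw"]}

```bash
mkdir -p pics; ls
python3 - <<'E'
from station import state, viewer
import cv2
print(state())
for n in ("top","scene","wrist"):
    f=viewer.grab_frame(n); cv2.imwrite(f"pics/{n}0.png",f["color"]); print(n,{k:v for k,v in f.items() if k!="color"})
E
```

```text
pics
{'clock': 0.0, 'joint_pos': array([ 8.55193883e+01,  1.46538419e+01,  6.13212628e+00, -2.59084701e-02,
       -8.15844880e+01, -1.63046155e+01]), 'qvel': array([ 0.04401545,  0.04225807, -0.08434533,  0.08345694,  0.02598052,
        0.02420807]), 'tau': array([ 7.67865440e-04, -3.86625195e+01,  2.37939334e+01,  5.36497369e+00,
       -6.21784638e-03,  1.48380487e-06]), 'eef_pos': array([0.19498079, 0.51379273, 0.24940193]), 'orientation': array([ 1.79890873e+02, -5.22427362e-03, -2.07890377e+01]), 'wrist_force': array([ 0.3154988 ,  0.10597609, -0.68241757]), 'moment': array([ 0.01101665, -0.0500336 ,  0.06026007]), 'gripper_force': 0.0, 'opening': 0.08530914760450128}
top {'fx': 542.5995757464469, 'fy': 542.5995757464469, 'cx': 291.4207781758493, 'cy': 207.09487084577114, 'rvec': array([ 2.19508719, -2.14731205,  0.10418806]), 'tvec': array([0.06392535, 0.50152403, 1.14576809]), 'shot': 1}
scene {'fx': 491.7720420570049, 'fy': 491.7720420570049, 'cx': 279.57885057018143, 'cy': 212.91383877015613, 'rvec': array([ 1.54142546,  2.18197021, -0.76433096]), 'tvec': array([ 0.09348993, -0.34938086,  1.38175699]), 'shot': 2}
wrist {'fx': 325.19226210127806, 'fy': 325.19226210127806, 'cx': 278.3111144026409, 'cy': 209.33397715178867, 'tool_from_camera': array([[-5.80856447e-04, -9.46261598e-01, -3.23401686e-01,
         8.23865423e-02],
       [ 9.99999454e-01, -2.68814764e-04, -1.00954032e-03,
         4.29948922e-04],
       [ 8.68354089e-04, -3.23402096e-01,  9.46261238e-01,
        -1.23459307e-01],
       [ 0.00000000e+00,  0.00000000e+00,  0.00000000e+00,
         1.00000000e+00]]), 'shot': 3}
```

View pics/top0.png

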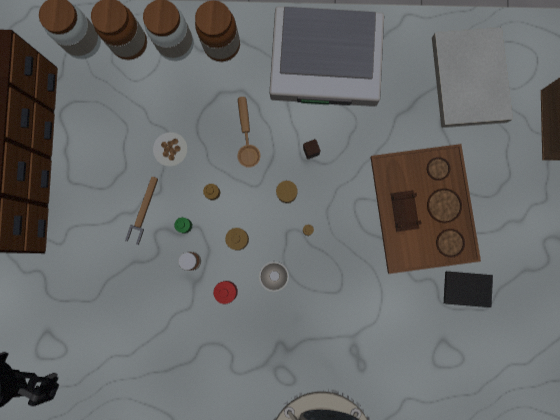

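View pics/scene0.png

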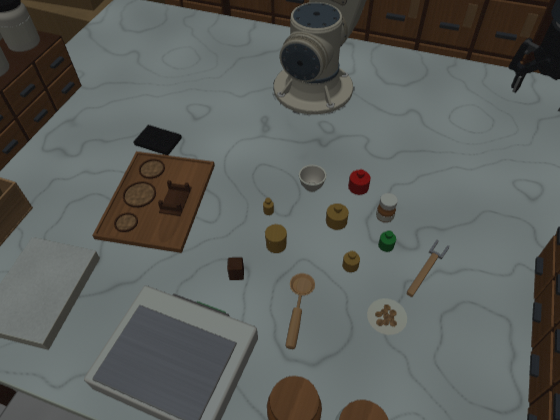

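The top view shows the fork at (142,210) with its prongs down. The weights are at (211,191) medium, (237,239) large and (308,230) small. The tin is at (287,191), red at (225,292) and green at (183,225). The caddy's wells are at (438,168), (444,205) and (450,242), and the fork rest is at (404,210).

```bash
cat > h.py <<'E'
import numpy as np, cv2
from station import state, viewer, cut_out
from scipy.spatial.transform import Rotation as R
from scipy.optimize import least_squares
W=dict(weight_large_center=[(0,24),(36,24),(44,9),(54,9)],weight_medium_center=[(0,17),(30,17),(38,8),(46,8)],
 weight_small_center=[(0,12),(28,12),(36,7),(42,7)],well_large=[(10,38),(16,38)],well_medium=[(10,31),(16,31)],well_small=[(10,26),(16,26)],tin_center=[(0,23),(46,23)])
def proj(f,P):
    P=np.asarray(P,float)
    if "rvec" in f: return cv2.projectPoints(P,f["rvec"],f["tvec"],np.array([[f["fx"],0,f["cx"]],[0,f["fy"],f["cy"]],[0,0,1]]),None)[0][:,0]
    s=f["st"]; T=f["tool_from_camera"]
    Q=R.from_euler("xyz",s["orientation"],degrees=True).inv().apply(P-s["eef_pos"])
    Q=(Q-T[:3,3])@T[:3,:3]; r=np.linalg.norm(Q[:,:2],axis=1); a=np.arctan2(r,Q[:,2])
    return Q[:,:2]*(f["fx"]*a/r)[:,None]+[f["cx"],f["cy"]]
def unproj(f,uv,z):
    g=lambda p: proj(f,[[p[0],p[1],z]])[0]-uv
    x0=[0.45,0.2] if "rvec" in f else f["st"]["eef_pos"][:2]
    return least_squares(g,x0).x
def grab(n):
    s=state(); f=viewer.grab_frame(n); f["st"]=s; return f
t=np.linspace(0,2*np.pi,60)
def ring(prof,xy): return np.concatenate([np.c_[xy[0]+r/1e3*np.cos(t),xy[1]+r/1e3*np.sin(t),0*t+z/1e3] for z,r in prof])
def box(f,prof,xy):
    p=proj(f,ring(prof,xy)); return np.r_[p.min(0),p.max(0)]
def fit(f,prof,rect,dz=0):
    prof=[(z+dz,r) for z,r in prof]
    x0=unproj(f,np.array([(rect[0]+rect[2])/2,(rect[1]+rect[3])/2]),.02)
    s=least_squares(lambda p: box(f,prof,p)-rect,x0); return s.x,s.fun
E
cat > m.py <<'E'
from h import *
np.set_printoptions(precision=4,suppress=True)
F={n:grab(n) for n in("top","scene")}
for q in W:
    for n in F:
        for d in cut_out(F[n],q)[:4]:
            x,r=fit(F[n],W[q],np.array(d["rect"],float)+[0,0,1,1]); print(q,n,round(d["p"],2),d["rect"],x,r.round(1))
for n in F:
    for d in cut_out(F[n],"fork_center")[:2]:
        m=d["pixels"]; v,u=np.nonzero(m); P=np.array([unproj(F[n],p,.012) for p in np.c_[u,v][::5]])
        b=cv2.minAreaRect((P*1000).astype(np.float32)); print(n,"fork",d["p"],d["rect"],b)
    for d in cut_out(F[n],"fork_rest")[:2]: 
        v,u=np.nonzero(d["pixels"]);print(n,"rest",d["p"],d["rect"],unproj(F[n],[u.mean(),v.mean()],.025))
E
python3 m.py
```

```text
weight_large_center top 0.62 [229.2, 232.6, 249.1, 245.2] [0.4278 0.1845] [-1.4 -4.6  1.5  4.7]
weight_large_center top 0.57 [301.1, 223.7, 314.3, 235.6] [0.451  0.0381] [-4.3 -5.1  4.2  5.2]
weight_large_center scene 0.83 [348.4, 168.5, 372.8, 194.4] [0.3139 0.2148] [ 1.4  0.3 -1.4 -0.2]
weight_large_center scene 0.68 [325.0, 201.1, 348.7, 229.8] [0.427  0.1897] [ 0.8  1.2 -0.7 -1.2]
weight_large_center scene 0.58 [116.2, 211.3, 134.9, 234.0] [ 0.5969 -0.2409] [-3.3 -1.9  3.4  1.7]
weight_medium_center top 0.55 [173.6, 219.0, 192.9, 234.5] [0.4517 0.3069] [ 0.9 -0.  -0.9  0. ]
weight_medium_center top 0.52 [205.3, 183.3, 219.9, 200.0] [0.5297 0.246 ] [-1.   0.3  1.  -0.3]
weight_medium_center scene 0.68 [341.8, 249.1, 361.7, 268.4] [0.5242 0.2492] [ 1.4 -1.1 -1.4  1.1]
weight_medium_center scene 0.5 [375.9, 229.2, 394.8, 251.4] [0.4564 0.3045] [ 0.7  0.5 -0.7 -0.4]
weight_medium_center scene 0.38 [286.0, 272.8, 317.4, 350.6] [0.6721 0.1895] [  7.3  28.2  -7.1 -27.2]
weight_small_center top 0.58 [392.1, 192.3, 420.7, 229.9] [ 0.4968 -0.1762] [  8.   13.1  -7.8 -13.4]
weight_small_cen
[... 1211 characters left out ...]
, 179.9, 301.6, 204.8] [0.5305 0.0812] [ 3.   1.1 -3.  -1.1]
tin_center top 0.16 [301.8, 225.1, 310.6, 239.6] [0.4447 0.0416] [-6.2 -3.4  6.   3.5]
tin_center scene 0.83 [264.2, 219.2, 287.5, 252.6] [0.5259 0.0839] [ 1.1  2.1 -1.1 -2. ]
top fork 0.65 [125.5, 176.5, 158.5, 244.5] ((490.03125, 400.8411560058594), (26.795452117919922, 142.10206604003906), 75.98255157470703)
top rest 0.91 [390.6, 191.3, 418.8, 229.6] [ 0.4971 -0.1685]
top rest 0.68 [124.4, 177.6, 158.4, 243.4] [0.4855 0.395 ]
scene fork 0.78 [405.1, 240.3, 449.4, 296.0] ((492.0415344238281, 397.5864562988281), (30.7695255279541, 150.6110076904297), 75.38124084472656)
scene rest 0.69 [156.8, 179.5, 189.8, 214.5] [ 0.503  -0.1694]
```

Request:
drive_tool --rot '[[0,0,-9.5],[0,0,-9.5],[0,0,-9.5],[0,0,0],[0,0,0],[0,0,0],[0,0,0],[0,0,0],[0,0,0],[0,0,0],[0,0,0],[0,0,0]]' --delta_pos '[[0,0,0.03],[0,0,0.03],[0,0,0.03],[0.0233,0.0444,0],[0.0233,0.0444,0],[0.0233,0.0444,0],[0.0233,0.0444,0],[0.0233,0.0444,0],[0.0233,0.0444,0],[0.0233,0.0444,0],[0.0233,0.0444,0],[0,0,0]]' --jaw '[0.08,0.08,0.08,0.08,0.08,0.08,0.08,0.08,0.08,0.08,0.08,0.08]' --grip_force 80

```text
clock: 2.65
eef_pos: [0.4288, 0.1849, 0.1603]
orientation: [180.0, -0.0, 7.5]
wrist_force: [-0.2, 0.6, 0.0]
opening: 0.08
gripper_force: 0.0
```

```bash
cat > look.py <<'E'
import sys; from h import *
np.set_printoptions(precision=4,suppress=True)
q=sys.argv[1]; dz=float(sys.argv[2]) if len(sys.argv)>2 else 0
f=grab("wrist"); s=f["st"]; y=np.radians(s["orientation"][2])
print("pose",s["eef_pos"],s["orientation"],"j6",s["joint_pos"][5],"t",s["clock"],"open",s["opening"])
for d in cut_out(f,q)[:3]:
    x,r=fit(f,W[q],np.array(d["rect"],float)+[0,0,1,1],dz); e=x-s["eef_pos"][:2]
    print(q,round(d["p"],2),d["rect"],x,r.round(1),"tool dx dy",e@[np.cos(y),np.sin(y)],e@[np.sin(y),-np.cos(y)])
if len(sys.argv)>3: cv2.imwrite("pics/"+sys.argv[3],f["color"])
E
python3 look.py weight_large_center 0 w1.png
```

```text
pose [0.4288 0.1849 0.1603] [179.9749  -0.004    7.4583] j6 54.79877813181104 t 2.65 open 0.08002483884129884
weight_large_center 0.63 [244.9, 166.2, 302.6, 234.6] [0.4286 0.1884] [-0.5  1.8  0.5 -1.7] tool dx dy 0.00028174399854129765 -0.0035442989884247465
weight_large_center 0.61 [212.8, 273.8, 262.8, 332.3] [0.3175 0.2097] [-0.3 -0.   0.3  0.1] tool dx dy -0.10712934969003465 -0.03906214597766717
```

View pics/w1.png

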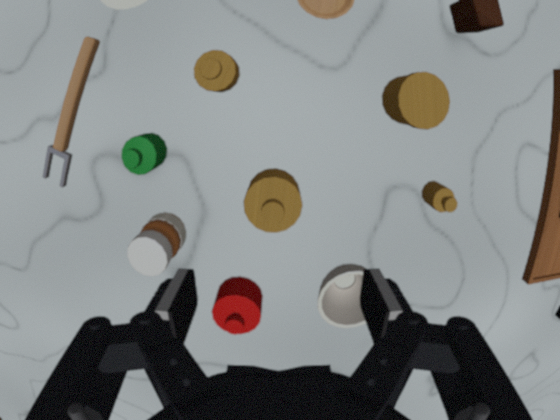

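The wrist view shows the large weight at (273,203), nearly centred between the fingers. Nothing else is under the pads, so I'll descend and grip.

Request:
drive_tool --rot '[[0,0,0],[0,0,0],[0,0,0],[0,0,0],[0,0,0],[0,0,0],[0,0,0],[0,0,0],[0,0,0],[0,0,0]]' --delta_pos '[[0,-0.003,0.032],[0,0,0.032],[0,0,0.032],[0,0,0.032],[0,0,0],[0,0,0],[0,0,0],[0,0,0],[0,0,0],[0,0,0]]' --jaw '[0.08,0.08,0.08,0.08,0.08,0.04,0.04,0.04,0.04,0.04]' --grip_force 80

```text
clock: 4.0
eef_pos: [0.4281, 0.191, 0.0345]
orientation: [-179.9, -0.2, 7.8]
wrist_force: [-3.2, 0.4, 8.1]
opening: 0.0455
gripper_force: 80.9
```

Request:
drive_tool --rot '[[0,0,0],[0,0,0],[0,0,0],[0,0,0],[0,0,0]]' --delta_pos '[[0,0,-0.02],[0,0,-0.03],[0,0,-0.03],[0,0,-0.02],[0,0,0]]' --jaw '[0.04,0.04,0.04,0.04,0.04]'

```text
clock: 4.62
eef_pos: [0.4276, 0.1908, 0.1337]
orientation: [-179.9, -0.2, 7.7]
wrist_force: [-0.8, -0.3, -5.8]
opening: 0.0452
gripper_force: 83.9
```

```bash
python3 look.py weight_large_center 100 w2.png;  cat > to.py <<'E'
import sys; from h import *
s=state(); y=np.radians(s["orientation"][2]); e=np.array([float(sys.argv[1]),float(sys.argv[2])])-s["eef_pos"][:2]
print(s["eef_pos"],s["orientation"],"dx dy",e@[np.cos(y),np.sin(y)],e@[np.sin(y),-np.cos(y)])
E
python3 to.py 0.510 -0.2565
```

```text
pose [0.4276 0.1908 0.1337] [-179.8585   -0.1587    7.7024] j6 54.42476767452098 t 4.625 open 0.04519858066482891
weight_large_center 0.8 [229.1, 216.1, 330.4, 335.1] [0.4285 0.1903] [-2.6  0.3  2.6  0.2] tool dx dy 0.0008757444245411817 0.0006889727904024729
weight_large_center 0.57 [222.4, 312.0, 265.2, 355.2] [0.385  0.2039] [-25.8 -27.3  22.9  40.2] tool dx dy -0.04042337454263363 -0.018651411320235043
weight_large_center 0.51 [397.7, 73.4, 473.0, 135.9] [0.5216 0.1306] [-20.  -25.2  27.1  26.6] tool dx dy 0.0851002831944425 0.07233607940517313
[0.42628899 0.18994404 0.1314732 ] [-1.79989824e+02  8.78185568e-02  7.68391070e+00] dx dy 0.02326625704754372 0.45362814592467615
```

View pics/w2.png

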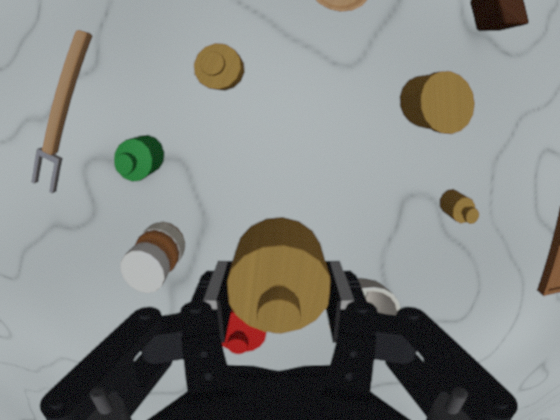

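The large weight is held at (280,275) between the pads. Next I carry it to its well.

Request:
drive_tool --rot '[[0,0,0],[0,0,0],[0,0,0],[0,0,0],[0,0,0],[0,0,0],[0,0,0],[0,0,0],[0,0,0],[0,0,0],[0,0,0],[0,0,0]]' --delta_pos '[[0,0.02,0],[0.0026,0.04,0],[0.0026,0.05,0],[0.0026,0.05,0],[0.0026,0.05,0],[0.0026,0.05,0],[0.0026,0.05,0],[0.0026,0.05,0],[0.0026,0.05,0],[0.0026,0.0286,0],[0.0026,0.015,0],[0,0,0]]' --jaw '[0.04,0.04,0.04,0.04,0.04,0.04,0.04,0.04,0.04,0.04,0.04,0.04]'

```text
clock: 6.22
eef_pos: [0.5133, -0.2559, 0.1309]
orientation: [-179.9, 0.1, 7.6]
wrist_force: [-0.5, -0.0, -4.5]
opening: 0.0451
gripper_force: 83.9
```

```bash
for w in large medium small; do python3 look.py well_$w 0 c_$w.png; done; python3 to.py 0.510 -0.2565
```

```text
pose [ 0.5133 -0.2559  0.1309] [-179.9282    0.1213    7.6402] j6 108.55673727928848 t 6.225 open 0.04509118313503098
well_large 0.73 [238.2, 162.9, 332.7, 238.7] [ 0.5184 -0.2609] [-1.2 -8.1  1.2  9.6] tool dx dy 0.004332049927483224 0.0055572648087757835
pose [ 0.5134 -0.2549  0.1315] [-179.9346    0.0737    7.7314] j6 108.54567481239715 t 6.325 open 0.04546812221392457
pose [ 0.5136 -0.2547  0.1321] [-179.9689    0.0202    7.7744] j6 108.55403042230812 t 6.425 open 0.045553875634049154
well_small 0.73 [245.5, 71.8, 316.8, 140.4] [ 0.5923 -0.2461] [ 0.4 -0.3 -0.4  0.3] tool dx dy 0.07911499073669141 0.002125944537485082
[ 0.51381887 -0.25490935  0.1324298 ] [-1.79992833e+02 -9.84342983e-03  7.78146330e+00] dx dy -0.003999066387817761 0.0010589464284524559
```

View pics/c_large.png

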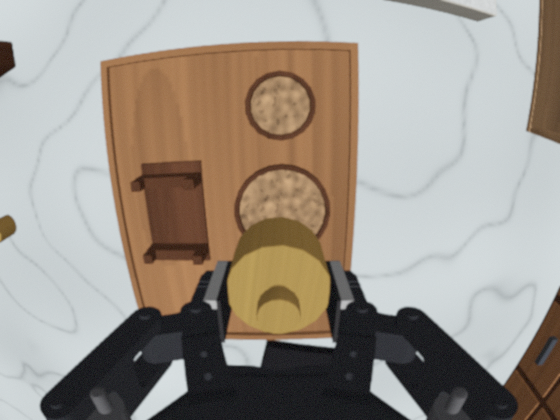

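The grip holds. The small well is at (280,105) and the large well at (283,205), which agrees with the top view. Lowering now.

Request:
drive_tool --rot '[[0,0,0],[0,0,0],[0,0,0],[0,0,0],[0,0,0],[0,0,0]]' --delta_pos '[[-0.0035,0.0014,0.03],[0,0,0.03],[0,0,0.014],[0,0,0.006],[0,0,0.004],[0,0,0]]' --jaw '[0.04,0.04,0.04,0.04,0.04,0.04]'

```text
clock: 7.28
eef_pos: [0.5109, -0.2578, 0.0489]
orientation: [180.0, -0.1, 7.7]
wrist_force: [0.4, -0.6, -5.5]
opening: 0.0453
gripper_force: 83.8
```

Request:
drive_tool --rot '[[0,0,0],[0,0,0],[0,0,0],[0,0,0],[0,0,0],[0,0,0],[0,0,0],[0,0,0],[0,0,0]]' --delta_pos '[[0,0,0.002],[0,0,0],[0,0,0],[0,0,0],[0,0,-0.01],[0,0,-0.03],[0,0,-0.04],[0,0,-0.04],[0,0,0]]' --jaw '[0.04,0.04,0.065,0.065,0.065,0.065,0.065,0.065,0.065]'

```text
clock: 8.4
eef_pos: [0.5127, -0.2587, 0.1714]
orientation: [179.7, -0.5, 7.7]
wrist_force: [0.2, 0.3, -0.7]
opening: 0.065
gripper_force: 0.0
```

```bash
python3 look.py weight_large_center 12 r1.png;python3 look.py well_small; python3 to.py 0.527 0.2475
```

```text
pose [ 0.5127 -0.2587  0.1714] [179.748   -0.4648   7.7395] j6 108.8280164220927 t 8.4 open 0.06504198713201464
weight_large_center 0.55 [247.8, 171.1, 307.4, 240.1] [ 0.5098 -0.2591] [ 0.5  2.  -0.5 -2. ] tool dx dy -0.0029436071813951936 5.886033334523872e-05
weight_large_center 0.47 [146.0, 153.5, 214.2, 244.2] [ 0.5049 -0.1749] [  3.3  13.8  -2.8 -13.8] tool dx dy 0.0035111406395738638 -0.08407925058435076
pose [ 0.5107 -0.2577  0.1672] [179.9743  -0.1007   7.7091] j6 108.82787478307858 t 8.5 open 0.06503498529727755
well_small 0.74 [249.3, 70.5, 311.5, 130.7] [ 0.5939 -0.2484] [ 0.4 -0.1 -0.4  0.1] tool dx dy 0.08366336864632153 0.0019498753827126578
[ 0.51001037 -0.25745164  0.16568034] [-1.79959825e+02  6.64021549e-02  7.70855587e+00] dx dy 0.08456736644180674 -0.4981095929230293
```

Request:
drive_tool --rot '[[0,0,0],[0,0,0],[0,0,0],[0,0,0],[0,0,0],[0,0,0],[0,0,0],[0,0,0],[0,0,0],[0,0,0],[0,0,0],[0,0,0]]' --delta_pos '[[0.0077,-0.0453,0],[0.0077,-0.0453,0],[0.0077,-0.0453,0],[0.0077,-0.0453,0],[0.0077,-0.0453,0],[0.0077,-0.0453,0],[0.0077,-0.0453,0],[0.0077,-0.0453,0],[0.0077,-0.0453,0],[0.0077,-0.0453,0],[0.0075,-0.045,0],[0,0,0]]' --jaw '[0.065,0.065,0.065,0.065,0.065,0.065,0.065,0.065,0.065,0.065,0.065,0.065]' --grip_force 70

```text
clock: 10.1
eef_pos: [0.5268, 0.2496, 0.1646]
orientation: [179.9, 0.1, 7.9]
wrist_force: [-0.4, -0.9, -0.9]
opening: 0.0651
gripper_force: 0.0
```

```bash
python3 look.py weight_medium_center 0 w3.png
```

```text
pose [0.5268 0.2496 0.1646] [179.9402   0.1245   7.8991] j6 57.20263233497346 t 10.1 open 0.06507543435612384
weight_medium_center 0.6 [261.0, 170.1, 301.2, 218.3] [0.5301 0.2475] [ 0.1  1.2 -0.1 -1.1] tool dx dy 0.0030078240485752936 0.002553910563186438
weight_medium_center 0.57 [191.6, 236.7, 229.9, 281.5] [0.4572 0.3044] [-0.5 -0.3  0.5  0.4] tool dx dy -0.06134411623600917 -0.06384468414889576
```

Request:
drive_tool --rot '[[0,0,0],[0,0,0],[0,0,0],[0,0,0],[0,0,0],[0,0,0],[0,0,0],[0,0,0],[0,0,0],[0,0,0],[0,0,0],[0,0,0]]' --delta_pos '[[0.001,0.002,0.04],[0,0,0.04],[0,0,0.036],[0,0,0.02],[0,0,0],[0,0,0],[0,0,0],[0,0,0],[0,0,0],[0,0,0],[0,0,-0.02],[0,0,-0.03]]' --jaw '[0.065,0.065,0.065,0.065,0.065,0.025,0.025,0.025,0.025,0.025,0.025,0.025]' --grip_force 70

```text
clock: 11.7
eef_pos: [0.5278, 0.2448, 0.0801]
orientation: [180.0, 0.1, 7.7]
wrist_force: [1.0, 0.6, -1.7]
opening: 0.0312
gripper_force: 69.7
```

Request:
drive_tool --rot '[[0,0,0],[0,0,0],[0,0,0]]' --delta_pos '[[0,0,-0.03],[0,0,-0.02],[0,0,0]]' --jaw '[0.025,0.025,0.025]'

```text
clock: 12.08
eef_pos: [0.5293, 0.2459, 0.132]
orientation: [-179.9, -0.2, 7.7]
wrist_force: [-0.0, 0.4, -2.1]
opening: 0.0314
gripper_force: 69.7
```

```bash
python3 look.py weight_medium_center 100 w4.png; python3 to.py 0.4285 -0.2675
```

```text
pose [0.5293 0.2459 0.132 ] [-179.8812   -0.1834    7.7147] j6 57.45699329671809 t 12.075 open 0.03143193056459232
weight_medium_center 0.97 [242.8, 230.0, 314.0, 322.1] [0.5308 0.2461] [-1.2 -0.8  1.2  0.9] tool dx dy 0.0014767097349247336 5.889592024477711e-05
weight_medium_center 0.93 [177.8, 254.7, 218.5, 308.4] [0.5206 0.2851] [-17.6 -17.4  17.3  20.1] tool dx dy -0.00340762674243666 -0.040001346399021115
[0.52802095 0.24513776 0.12937706] [-1.79999175e+02  8.04922596e-02  7.69604942e+00] dx dy -0.16727586394889715 0.4946925139163919
```

View pics/w4.png

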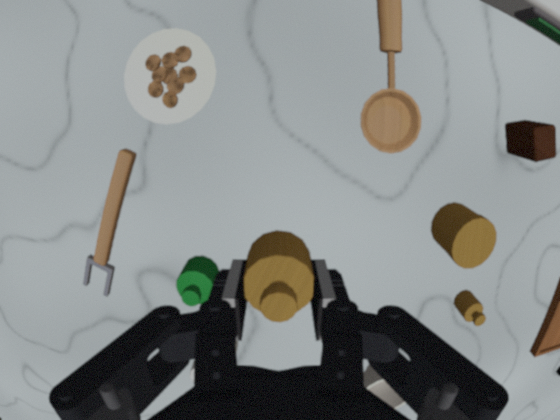

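The medium weight is held upright at (278,275) and the green one was not touched. I'll carry it to the medium well.

Request:
drive_tool --rot '[[0,0,0],[0,0,0],[0,0,0],[0,0,0],[0,0,0],[0,0,0],[0,0,0],[0,0,0],[0,0,0],[0,0,0],[0,0,0],[0,0,0]]' --delta_pos '[[-0.0102,0.03,0],[-0.0152,0.045,0],[-0.0172,0.05,0],[-0.0172,0.05,0],[-0.0172,0.05,0],[-0.0172,0.05,0],[-0.0172,0.05,0],[-0.0172,0.05,0],[-0.0172,0.05,0],[-0.0142,0.045,0],[-0.0092,0.0247,0],[0,0,0]]' --jaw '[0.025,0.025,0.025,0.025,0.025,0.025,0.025,0.025,0.025,0.025,0.025,0.025]'

```text
clock: 13.68
eef_pos: [0.426, -0.2687, 0.1287]
orientation: [-179.9, 0.2, 7.5]
wrist_force: [0.1, 0.2, -1.7]
opening: 0.0309
gripper_force: 69.8
```

```bash
python3 look.py well_medium 0 c2.png; python3 look.py well_small;  python3 to.py 0.4285 -0.2685
```

```text
pose [ 0.426  -0.2687  0.1287] [-179.9177    0.1542    7.5346] j6 111.9453268150659 t 13.675 open 0.030852431647531323
well_medium 0.59 [241.4, 163.9, 326.5, 238.4] [ 0.4323 -0.2721] [ 2.6 -1.5 -2.6  1.5] tool dx dy 0.005818934466099272 0.0042679824685678686
pose [ 0.4267 -0.2672  0.1292] [-179.9281    0.0994    7.6652] j6 111.9010131227436 t 13.775 open 0.031589967218447514
well_small 0.81 [248.0, 2.6, 316.5, 24.1] [ 0.576 -0.25 ] [ -1.7 -23.4   1.7  21.3] tool dx dy 0.1502000868869605 0.00285847512330191
[ 0.42724197 -0.26677998  0.12971993] [-1.79958987e+02  5.13854496e-02  7.75596215e+00] dx dy 0.0010143948374108647 0.0018740628087371592
```

View pics/c2.png

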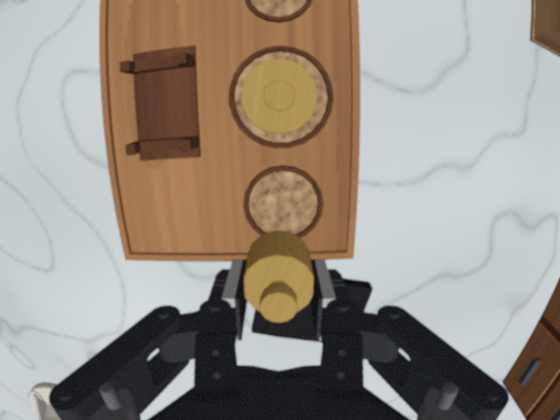

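The large weight stands centred in its well at (280,95). The medium well is at (283,202) with the medium weight just short of it. I'll shift slightly and lower.

Request:
drive_tool --rot '[[0,0,0],[0,0,0],[0,0,0],[0,0,0],[0,0,0],[0,0,0]]' --delta_pos '[[0.0015,0.0022,0.03],[0,0,0.03],[0,0,0.016],[0,0,0.006],[0,0,0.004],[0,0,0]]' --jaw '[0.025,0.025,0.025,0.025,0.025,0.025]'

```text
clock: 14.62
eef_pos: [0.4296, -0.2695, 0.0448]
orientation: [180.0, -0.0, 7.7]
wrist_force: [-0.8, 0.5, -1.1]
opening: 0.0312
gripper_force: 69.8
```

Request:
drive_tool --rot '[[0,0,0],[0,0,0],[0,0,0],[0,0,0],[0,0,0],[0,0,0],[0,0,0],[0,0,0],[0,0,0]]' --delta_pos '[[0,0,0.002],[0,0,0],[0,0,0],[0,0,0],[0,0,-0.01],[0,0,-0.03],[0,0,-0.04],[0,0,-0.04],[0,0,0]]' --jaw '[0.025,0.025,0.055,0.055,0.055,0.055,0.055,0.055,0.055]'

```text
clock: 15.75
eef_pos: [0.4312, -0.2706, 0.1665]
orientation: [179.8, -0.4, 7.7]
wrist_force: [1.0, 0.8, -0.9]
opening: 0.0548
gripper_force: 0.0
```

```bash
python3 look.py weight_medium_center 12 r2.png; python3 to.py 0.4488 0.037
```

```text
pose [ 0.4312 -0.2706  0.1665] [179.7614  -0.4013   7.7364] j6 112.11124671820431 t 15.75 open 0.0547685321986075
weight_medium_center 0.83 [255.7, 176.5, 301.7, 224.7] [ 0.433  -0.2713] [ 2.4  0.2 -2.4 -0.3] tool dx dy 0.0016779654383668374 0.0009241625675891549
weight_medium_center 0.69 [137.3, 59.3, 209.6, 158.7] [ 0.4999 -0.1758] [ 12.2  28.6 -11.5 -29. ] tool dx dy 0.0808300646498254 -0.08466247957530512
[ 0.42921069 -0.26948564  0.1627114 ] [ 1.79996953e+02 -6.01044864e-02  7.70278168e+00] dx dy 0.06049213739131352 -0.30109448597138316
```

Request:
drive_tool --rot '[[0,0,0],[0,0,0],[0,0,0],[0,0,0],[0,0,0],[0,0,0],[0,0,0],[0,0,0],[0,0,0]]' --delta_pos '[[0.0086,-0.043,0],[0.0086,-0.043,0],[0.0086,-0.043,0],[0.0086,-0.043,0],[0.0086,-0.043,0],[0.0086,-0.043,0],[0.0086,-0.043,0],[0,0,0],[0,0,0]]' --jaw '[0.055,0.055,0.055,0.055,0.055,0.055,0.055,0.055,0.055]' --grip_force 50

```text
clock: 16.98
eef_pos: [0.4478, 0.0365, 0.1615]
orientation: [180.0, 0.1, 7.7]
wrist_force: [-0.0, -0.2, -0.3]
opening: 0.0548
gripper_force: 0.0
```

```bash
python3 look.py weight_small_center 0 w5.png
```

```text
pose [0.4478 0.0365 0.1615] [179.971    0.1173   7.7442] j6 72.98756209971913 t 16.975 open 0.05484592725706952
weight_small_center 0.78 [265.0, 175.6, 290.9, 214.3] [0.4505 0.0371] [-1.1  2.1  1.1 -1.9] tool dx dy 0.0027504006887891915 -0.0001380453759000269
weight_small_center 0.23 [195.6, 61.9, 261.5, 119.6] [0.5332 0.089 ] [ 16.   14.3 -17.1 -14.3] tool dx dy 0.09164547003307993 -0.04046828412814436
```

View pics/w5.png

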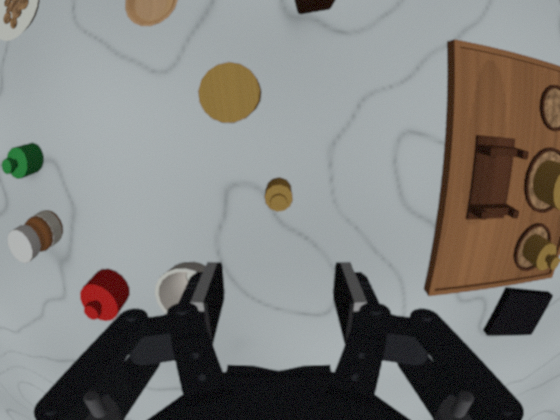

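The small weight is at (278,195), centred. The bowl is behind the left finger and off the descent path, so I'll grip.

Request:
drive_tool --rot '[[0,0,0],[0,0,0],[0,0,0],[0,0,0],[0,0,0],[0,0,0],[0,0,0],[0,0,0],[0,0,0],[0,0,0],[0,0,-0.02],[0,0,-0.03]]' --delta_pos '[[0.0015,0,0.04],[0,0,0.04],[0,0,0.034],[0,0,0.02],[0,0,0],[0,0,0],[0,0,0],[0,0,0],[0,0,0],[0,0,0],[0,0,-0.02],[0,0,-0.03]]' --jaw '[0.055,0.055,0.055,0.055,0.055,0.015,0.015,0.015,0.015,0.015,0.015,0.015]' --grip_force 50

```text
clock: 18.58
eef_pos: [0.4492, 0.0368, 0.0785]
orientation: [180.0, 0.1, 7.8]
wrist_force: [1.0, 0.2, -0.9]
opening: 0.0218
gripper_force: 49.3
```

Request:
drive_tool --rot '[[0,0,0],[0,0,0],[0,0,0]]' --delta_pos '[[0,0,-0.03],[0,0,-0.02],[0,0,0]]' --jaw '[0.015,0.015,0.015]'

```text
clock: 18.95
eef_pos: [0.4508, 0.0375, 0.1298]
orientation: [-179.9, -0.2, 7.8]
wrist_force: [0.3, -0.1, -1.4]
opening: 0.022
gripper_force: 49.3
```

```bash
python3 look.py weight_small_center 100 w6.png; python3 to.py 0.591 -0.2465
```

```text
pose [0.4508 0.0375 0.1298] [-179.9304   -0.2255    7.7706] j6 73.06677095704214 t 18.95 open 0.02200943430437424
weight_small_center 0.93 [255.9, 241.7, 301.7, 318.1] [0.4519 0.0373] [-2.9 -1.1  2.9  1.3] tool dx dy 0.0009841387204112904 0.0002527928833799412
[0.44940183 0.03698044 0.12772021] [-1.79974531e+02  3.55140526e-02  7.74440618e+00] dx dy 0.1021064840921409 0.29997577565416816
```

Request:
drive_tool --rot '[[0,0,0],[0,0,0],[0,0,0],[0,0,0],[0,0,0],[0,0,0],[0,0,0],[0,0,0],[0,0,0],[0,0,0]]' --delta_pos '[[0.0127,0.0375,0],[0.0127,0.0375,0],[0.0127,0.0375,0],[0.0127,0.0375,0],[0.0127,0.0375,0],[0.0127,0.0375,0],[0.0127,0.0375,0],[0.0127,0.0375,0],[0,0,0],[0,0,0]]' --jaw '[0.015,0.015,0.015,0.015,0.015,0.015,0.015,0.015,0.015,0.015]'

```text
clock: 20.3
eef_pos: [0.5903, -0.2462, 0.1266]
orientation: [-179.9, 0.1, 7.7]
wrist_force: [-0.3, 0.7, -1.4]
opening: 0.0218
gripper_force: 49.4
```

```bash
python3 look.py well_small 0 c3.png;  python3 to.py 0.5915 -0.2468
```

```text
pose [ 0.5903 -0.2462  0.1266] [-179.9227    0.1417    7.7363] j6 106.43817468743296 t 20.3 open 0.02184889360559627
well_small 0.84 [250.5, 176.8, 314.8, 239.3] [ 0.5918 -0.2493] [-1.4 -1.2  1.4  1.4] tool dx dy 0.0010342912910828918 0.0032643297841017157
[ 0.59064614 -0.24571446  0.12771418] [-1.79963899e+02  6.10835784e-02  7.80334582e+00] dx dy 0.000698568931287313 0.0011914179389189128
```

View pics/c3.png

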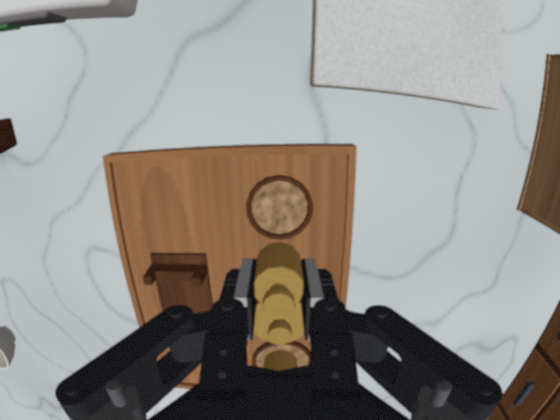

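The small well is at (280,207) and the small weight is held right above it. Lowering.

Request:
drive_tool --rot '[[0,0,0],[0,0,0],[0,0,0],[0,0,0],[0,0,0],[0,0,0],[0,0,0]]' --delta_pos '[[0.001,0.002,0.03],[0,0,0.03],[0,0,0.016],[0,0,0.006],[0,0,0.003],[0,0,0],[0,0,0]]' --jaw '[0.015,0.015,0.015,0.015,0.015,0.015,0.015]'

```text
clock: 21.28
eef_pos: [0.5929, -0.2485, 0.0441]
orientation: [180.0, -0.1, 7.8]
wrist_force: [0.2, -0.0, -0.8]
opening: 0.022
gripper_force: 49.4
```

Request:
drive_tool --rot '[[0,0,0],[0,0,0],[0,0,0],[0,0,0],[0,0,0],[0,0,0],[0,0,0],[0,0,0],[0,0,0]]' --delta_pos '[[0,0,0.002],[0,0,0],[0,0,0],[0,0,0],[0,0,-0.01],[0,0,-0.03],[0,0,-0.04],[0,0,-0.04],[0,0,0]]' --jaw '[0.015,0.015,0.045,0.045,0.045,0.045,0.045,0.045,0.045]'

```text
clock: 22.4
eef_pos: [0.5945, -0.2492, 0.1666]
orientation: [179.8, -0.5, 7.8]
wrist_force: [0.7, -0.7, -0.8]
opening: 0.045
gripper_force: 0.0
```

```bash
python3 look.py weight_small_center 12 r3.png; python3 to.py 0.491 0.399
```

```text
pose [ 0.5945 -0.2492  0.1666] [179.7708  -0.4671   7.7864] j6 106.60317066382297 t 22.4 open 0.04500631952006319
weight_small_center 0.57 [264.5, 186.5, 289.3, 222.6] [ 0.5924 -0.249 ] [-1.9  0.   1.9  0. ] tool dx dy -0.0020753711122611395 -0.0005516478988381599
[ 0.59249638 -0.24828318  0.16207773] [ 1.79996332e+02 -8.03098831e-02  7.75756690e+00] dx dy -0.013196052715042235 -0.6550594569699579
```

Request:
drive_tool --rot '[[0,0,0],[0,0,0],[0,0,0],[0,0,0],[0,0,0],[0,0,0],[0,0,0],[0,0,0],[0,0,0],[0,0,0],[0,0,0],[0,0,0]]' --delta_pos '[[-0.0011,-0.0546,0],[-0.0011,-0.0546,0],[-0.0011,-0.0546,0],[-0.0011,-0.0546,0],[-0.0011,-0.0546,0],[-0.0011,-0.0546,0],[-0.0011,-0.0546,0],[-0.0011,-0.0546,0],[-0.0011,-0.0546,0],[-0.0011,-0.0546,0],[-0.0011,-0.0546,0],[-0.0011,-0.0546,0]]' --jaw '[0.045,0.045,0.045,0.045,0.045,0.045,0.045,0.045,0.045,0.045,0.045,0.045]' --grip_force 50

```text
clock: 24.0
eef_pos: [0.4898, 0.4003, 0.1601]
orientation: [179.9, 0.1, 7.8]
wrist_force: [0.9, 0.3, 0.8]
opening: 0.045
gripper_force: 0.0
```

Request:
drive_tool --rot '[[0,0,7.2],[0,0,7.2],[0,0,7.2],[0,0,0]]' --delta_pos '[[0,0,0],[0,0,0],[0,0,0],[0,0,0]]' --jaw '[0.045,0.045,0.045,0.045]'

```text
clock: 24.5
eef_pos: [0.4903, 0.3986, 0.1601]
orientation: [179.9, 0.1, -13.8]
wrist_force: [0.7, -0.6, -0.1]
opening: 0.0449
gripper_force: 0.0
```

```bash
cat > fork.py <<'E'
import sys; from h import *
f=grab("wrist"); s=f["st"]; y=np.radians(s["orientation"][2]); z=float(sys.argv[1])
for d in cut_out(f,"fork_center")[:2]:
    c=max(cv2.findContours(d["pixels"].astype(np.uint8),0,2)[0],key=len)[:,0].astype(float)
    P=np.array([unproj(f,p,z) for p in c[::2]])
    h=np.array([unproj(f,p,z) for p in np.argwhere(d["pixels"])[::15,::-1].astype(float)])
    (cx,cy),wh,a=cv2.minAreaRect((P*1000).astype(np.float32)); e=np.array([cx,cy])/1e3-s["eef_pos"][:2]
    # handle line: points with narrow part (x larger than prongs)
    H=h[h[:,0]>cx/1e3-.025]; vx,vy,px,py=cv2.fitLine((H*1000).astype(np.float32),cv2.DIST_HUBER,0,.01,.01).ravel()
    print(d["p"],d["rect"],"ctr",cx,cy,wh,a,"handle yaw",np.degrees(np.arctan(vy/vx)),"line pt",px,py,"dx dy",e@[np.cos(y),np.sin(y)],e@[np.sin(y),-np.cos(y)])
print(s["eef_pos"],s["orientation"],s["clock"],s["joint_pos"][5])
cv2.imwrite("pics/"+sys.argv[2],f["color"])
E
python3 fork.py .012 f1.png
```

```text
0.66 [259.8, 116.1, 292.9, 274.2] ctr 490.41571044921875 401.49530029296875 (29.632062911987305, 147.44219970703125) 77.37616729736328 handle yaw -21.403015 line pt 516.3196 389.0577 dx dy -0.0005824057653095427 -0.002833527310114507
[0.49030676 0.39860459 0.16010738] [ 1.79883257e+02  6.67387853e-02 -1.37733950e+01] 24.5 22.986924308177652
```

View pics/f1.png

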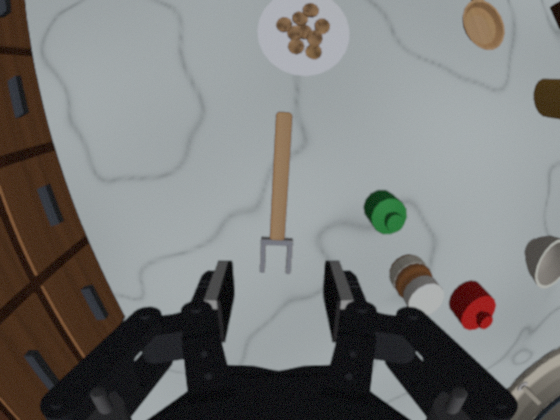

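The fork lies with its handle end at (284,112), its shoulder at (277,240) and prong tips at about (276,272). I'll unproject these points for its axis.

Run:
```python
from h import *
f=grab("wrist"); s=f["st"]; y=np.radians(s["orientation"][2])
a,b,c=[unproj(f,np.array(p,float),z) for p,z in (((284,112.5),.014),((278,239),.014),((276,272),.010))]
v=a-b; print(a,b,c,np.degrees(np.arctan2(v[1],v[0])),np.linalg.norm(v),np.linalg.norm(a-c))
u=v/np.linalg.norm(v); p=a-u*.075; e=p-s["eef_pos"][:2]
print(p,"dx dy",e@[np.cos(y),np.sin(y)],e@[np.sin(y),-np.cos(y)],s["eef_pos"],s["orientation"])
```

```text
[0.56106029 0.37649146] [0.45317638 0.40793165] [0.41780348 0.41857998] -16.247502583321562 0.11237180651531016 0.14931160581563893
[0.48905564 0.3974755 ] dx dy -0.001167843988393309 0.001564124752343582 [0.49056059 0.39871867 0.16058103] [ 1.79930270e+02  3.79794289e-02 -1.36951002e+01]
```

Request:
drive_tool --rot '[[0,0,2.2],[0,0,0],[0,0,0],[0,0,0],[0,0,0],[0,0,0],[0,0,0],[0,0,0],[0,0,0],[0,0,0]]' --delta_pos '[[-0.001,0,0],[0,0,0.04],[0,0,0.04],[0,0,0.036],[0,0,0.021],[0,0,0],[0,0,0],[0,0,0],[0,0,0],[0,0,0]]' --jaw '[0.045,0.045,0.045,0.045,0.045,0.045,0.005,0.005,0.005,0.005]' --grip_force 40

```text
clock: 25.9
eef_pos: [0.4905, 0.4001, 0.026]
orientation: [-179.9, -0.1, -16.0]
wrist_force: [-0.7, 0.1, 6.3]
opening: 0.0123
gripper_force: 41.4
```

Request:
drive_tool --rot '[[0,0,0],[0,0,0],[0,0,0],[0,0,0],[0,0,0],[0,0,0]]' --delta_pos '[[0,0,0],[0,0,-0.02],[0,0,-0.03],[0,0,-0.03],[0,0,-0.02],[0,0,0]]' --jaw '[0.005,0.005,0.005,0.005,0.005,0.005]'

```text
clock: 26.65
eef_pos: [0.4904, 0.3999, 0.126]
orientation: [-179.8, -0.1, -16.0]
wrist_force: [0.0, -1.7, -0.8]
opening: 0.0123
gripper_force: 40.6
```

```bash
python3 fork.py .112 f2.png
```

```text
[0.49040806 0.39993263 0.12598168] [-1.79805084e+02 -7.74577045e-02 -1.60324630e+01] 26.65 20.644286186241075
```

View pics/f2.png

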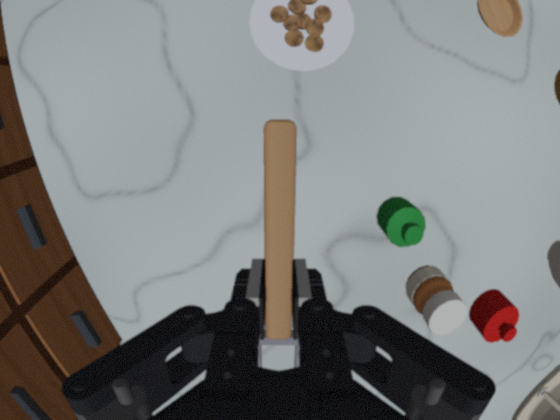

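Run:
```python
from h import *
f=grab("wrist"); s=f["st"]; y=np.radians(s["orientation"][2])
a=unproj(f,np.array([281,121.]),.114); e=a-s["eef_pos"][:2]
print("end rel",e@[np.cos(y),np.sin(y)],e@[np.sin(y),-np.cos(y)],s["eef_pos"],s["orientation"])
y=np.radians(7.7); g=np.array([.4988,-.1708])-s["eef_pos"][:2]; print("after turn dx dy",g@[np.cos(y),np.sin(y)],g@[np.sin(y),-np.cos(y)])
```

```text
end rel 0.07469252777007944 0.0013289245262985113 [0.4892817  0.39893551 0.12328621] [ 1.79948314e+02  6.33273548e-02 -1.60514921e+01]
after turn dx dy -0.06690421505176881 0.5658736436441639
```

The fork is held at its middle and aligned with the tool: the handle end is at (281,121), 75 mm from the TCP. I'll turn it and carry it to the rest.

Request:
drive_tool --rot '[[0,0,-7.9],[0,0,-7.9],[0,0,-7.9],[0,0,0],[0,0,0],[0,0,0],[0,0,0],[0,0,0],[0,0,0],[0,0,0],[0,0,0],[0,0,0]]' --delta_pos '[[0,0,0],[0,0,0],[0,0,0],[-0.006,0.05,0],[-0.006,0.05,0],[-0.006,0.05,0],[-0.006,0.05,0],[-0.006,0.05,0],[-0.006,0.05,0],[-0.006,0.05,0],[-0.006,0.05,0],[-0.006,0.05,0]]' --jaw '[0.005,0.005,0.005,0.005,0.005,0.005,0.005,0.005,0.005,0.005,0.005,0.005]'

```text
clock: 28.3
eef_pos: [0.4954, -0.0556, 0.1232]
orientation: [-180.0, 0.1, 7.7]
wrist_force: [0.8, 0.0, -0.4]
opening: 0.0129
gripper_force: 40.6
```

Request:
drive_tool --rot '[[0,0,0],[0,0,0],[0,0,0],[0,0,0],[0,0,0]]' --delta_pos '[[-0.0045,0.046,0],[-0.0045,0.046,0],[-0.004,0.024,0],[0,0,0],[0,0,0]]' --jaw '[0.005,0.005,0.005,0.005,0.005]'

```text
clock: 28.92
eef_pos: [0.4984, -0.1702, 0.1235]
orientation: [-180.0, 0.1, 7.7]
wrist_force: [-0.5, 0.9, -0.2]
opening: 0.0129
gripper_force: 40.6
```

```bash
python3 to.py .4988 -.1708; python3 look.py weight_large_center 12 f3.png; python3 -c "
from h import *
f=grab('top'); cv2.imwrite('pics/t3.png',cv2.resize(f['color'][120:300,340:500],None,fx=3,fy=3))
f=grab('scene')
for d in cut_out(f,'fork_rest')[:1]: print(d['rect'])
cv2.imwrite('pics/s3.png',cv2.resize(f['color'][130:270,80:240],None,fx=4,fy=4))"
```

```text
[ 0.49843721 -0.17018275  0.12346547] [-1.79965200e+02  8.12706061e-02  7.65270296e+00] dx dy 0.00027736001477147944 0.000660067003365458
pose [ 0.4984 -0.1702  0.1235] [-179.9652    0.0813    7.6527] j6 99.48238390032849 t 28.925 open 0.012919034459065103
weight_large_center 0.6 [362.9, 180.4, 435.3, 257.1] [ 0.5116 -0.2584] [-0.8  0.4  0.8 -0.4] tool dx dy 0.0013024245074574493 0.08916099233328081
[159.7, 179.5, 191.8, 212.1]
```

View pics/f3.png

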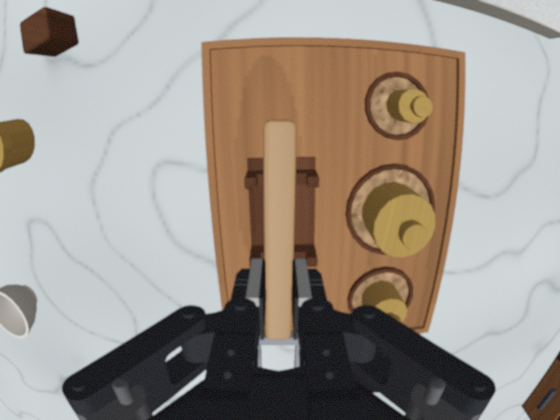

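The fork is over the rest, with the far horns at (251,181) and (312,180) and the near horn at (308,256). All three weights stand in their wells. Next I check the rest centre from the horns.

Run:
```python
from h import *
f=grab("wrist"); s=f["st"]; y=np.radians(s["orientation"][2])
for p in ((251,181),(312,180),(308,257)):
    e=unproj(f,np.array(p,float),.038)-s["eef_pos"][:2]; print(p,e@[np.cos(y),np.sin(y)],e@[np.sin(y),-np.cos(y)])
print(s["eef_pos"])
```

```text
(251, 181) 0.030626194694367507 -0.01842822252196948
(312, 180) 0.0313232818821738 0.02214369416190855
(308, 257) -0.02580175769002766 0.02122406342367387
[ 0.49898667 -0.16989908  0.12428631]
```

Request:
drive_tool --rot '[[0,0,0],[0,0,0],[0,0,0],[0,0,0],[0,0,0],[0,0,0]]' --delta_pos '[[0.001,0.0015,0.03],[0,0,0.025],[0,0,0.01],[0,0,0.003],[0,0,0],[0,0,0]]' --jaw '[0.005,0.005,0.005,0.005,0.005,0.005]'

```text
clock: 29.98
eef_pos: [0.5007, -0.1721, 0.0572]
orientation: [180.0, -0.1, 7.7]
wrist_force: [-1.1, -0.6, -0.5]
opening: 0.0123
gripper_force: 40.6
```

Request:
drive_tool --rot '[[0,0,0],[0,0,0],[0,0,0]]' --delta_pos '[[0,0,0.002],[0,0,0.001],[0,0,0]]' --jaw '[0.005,0.005,0.005]'

```text
clock: 30.35
eef_pos: [0.5003, -0.172, 0.0539]
orientation: [180.0, -0.0, 7.7]
wrist_force: [-1.0, 1.6, 5.3]
opening: 0.0125
gripper_force: 41.2
```

Request:
drive_tool --rot '[[0,0,0],[0,0,0],[0,0,0],[0,0,0],[0,0,0],[0,0,0],[0,0,0],[0,0,0],[0,0,0],[0,0,0]]' --delta_pos '[[0,0,0],[0,0,0],[0,0,0],[0,0,-0.01],[0,0,-0.03],[0,0,-0.05],[0,-0.05,-0.03],[0,-0.06,0],[0,-0.06,0],[0,0,0]]' --jaw '[0.03,0.03,0.03,0.03,0.03,0.03,0.03,0.03,0.03,0.03]'

```text
clock: 31.6
eef_pos: [0.4772, -0.0002, 0.1743]
orientation: [-180.0, -0.1, 8.0]
wrist_force: [-0.2, 0.0, -0.7]
opening: 0.0301
gripper_force: 0.0
```

Run:
```python
from h import *
f=grab("top"); s=grab("scene")
A=cv2.resize(f["color"][130:285,360:495],(500,575),interpolation=3); B=cv2.resize(s["color"][140:260,85:225],(300,257),interpolation=3); B=cv2.copyMakeBorder(B,0,575-257,0,0,0)
cv2.imwrite("pics/fin.png",np.hstack([A,B]))
cv2.imwrite("pics/fins.png",s["color"])
for n,g in (("top",f),("scene",s)):
    for q in W:
        if "center" in q:
            for d in cut_out(g,q)[:3]: print(n,q,round(d["p"],2),d["rect"],fit(g,W[q],np.array(d["rect"],float)+[0,0,1,1],12*("weight" in q))[0].round(3))
```

```text
top weight_large_center 0.71 [435.9, 195.7, 459.7, 211.5] [ 0.513 -0.261]
top weight_medium_center 0.52 [441.8, 235.5, 459.8, 249.8] [ 0.43  -0.268]
top weight_small_center 0.69 [433.5, 158.5, 447.6, 175.2] [ 0.593 -0.247]
scene weight_large_center 0.62 [348.5, 169.0, 371.5, 194.5] [0.326 0.215]
scene weight_large_center 0.6 [126.8, 174.7, 152.9, 202.6] [ 0.509 -0.252]
scene weight_medium_center 0.68 [379.8, 227.9, 398.9, 251.6] [0.461 0.312]
scene weight_small_center 0.6 [116.5, 205.4, 128.4, 226.1] [ 0.59  -0.251]
scene tin_center 0.79 [265.2, 221.4, 287.5, 251.0] [0.526 0.085]
```

View pics/fin.png

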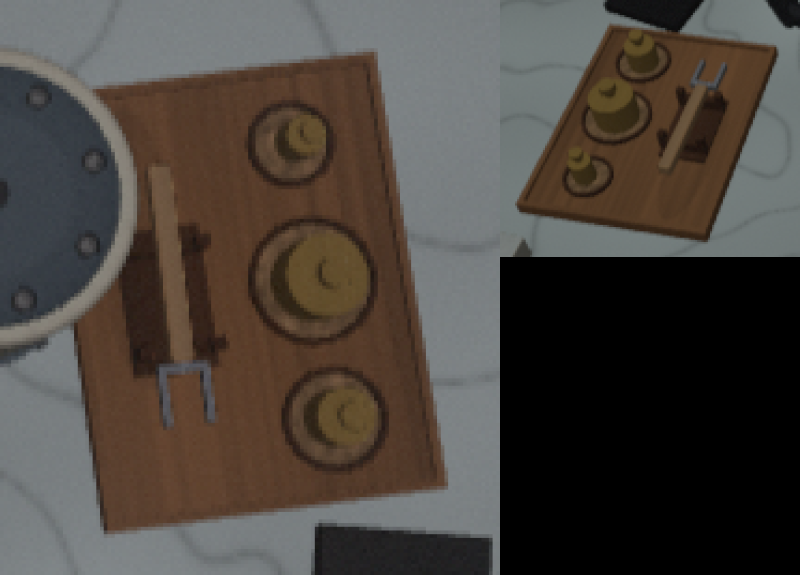

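All three weights stand in their wells and the fork lies in both notches, roughly centred: about pixels 167 to 425, with plates at about 240 and 345. The robot is clear, so I'm handing in.

```bash
python3 -c "
from station import workorder
print(workorder.sign_off())"
```

```text
the job is handed in; nothing more can be done
None
```

The job is handed in: the three weights stand upright in their matching wells, the fork lies in the rest's notches within about 2 mm of centre, and the tin, spoon and coloured look-alikes were not touched; it took about 32 s of the 104 s allowed, and the sign-off gave no verdict.

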